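# Open the safety-capped cleaner bottle in the spill pot

## Robot

A 6-joint arm with a two-finger parallel gripper is mounted at the origin on the work surface. World frame = base frame: x ahead of the robot, y to its left, z up, the work surface at z = 0. Lengths are in m, angles in rad, forces in N, time in s.
With the tool pointing down it reaches from about 0.35 to 0.875 m from the base axis. Payload 15.5 kg.
Tool frame: the origin (TCP) lies at the very end of the fingers, on their centre line; the grasp point (between the pads) lies 19 mm behind it (ctrl.grip_point_offset is the z of the grasp point in the tool frame, in m); z points along the fingers, y is the direction in which the jaws open and shut (so a half turn about z gives the same grasp; the last joint's range is limited). The gripper opens to 85 mm and grips with 20 to 120 N. Pads are 22 mm wide; open, the fingers measure 114 mm over their backs; the gripper's body (76 mm by 85 mm) begins 54 mm behind the grasp point. The pads swing forward as they close: fully open they stand 13 mm farther back than shut.
Start: joints at [1.115, 0.494, 1.345, -0, 1.302, -0.096], TCP at [0.221, 0.585, 0.231] pointing down, gripper open.
Joint ranges: [-2.91, 2.91], [-0.82, 2.16], [0.22, 2.67], [-1.22, 4.37], [0.12, 2.79], [-3.08, 3.08]. Speed limits (rad/s): [1.89, 1.89, 2.57, 3.01, 3.01, 3.01].

## Interface

Orientations are given as a 3x3 rotation matrix whose columns are the frame's x, y, z axes.
In Python, from plant import ctrl gives the robot as it stands. The module is installed in compiled form; this text tells all that it offers.
- The arm moves only by the shell command python3 -m pendant 'ROWS' [FORCE]. ROWS is JSON, a list of rows, each an object of numbers: "x", "y", "z": the shift along the tool's x, y, z in units of 0.5 m (1.0 is 0.5 m); "spin": the turn about the tool's z in units of 45 degrees (1.0 is 45 degrees); "grip": the gripper command: -1 is shut, 1 is fully open, values between are in proportion. In form: [{"x": .., "y": .., "z": .., "spin": .., "grip": ..}, ...]. A call has 1 to 12 rows; each row is the pose to reach, as a shift and turn from the pose commanded when the call began, along the tool's axes at that moment; what a row does not reach only later rows make up. A row lasts 1/12 s, in which the tool goes at most 41.7 mm and 7.16 degrees, less where a joint would pass 70% of its speed; a pose out of reach is approached as far as the arm can. A call with a number of a shift or a turn outside -1 to 1 is refused whole. A call with a gripper value outside its range is refused whole. The fingers move at their own pace and stop on an object; FORCE is the grip in N (left out, the last holds). Time passes only in rows, so rows that repeat a pose let the fingers close. It gives the time, the measured TCP pose, the force and the opening at its end, in the units of the state.
- ctrl.get_obs(): the state, without advancing time (a new reading comes with each control period).
- ctrl.read_camera(name): name is "side" or "top" or "wrist"; returns a dict with "pixels" (400x640x3 uint8, blue, green, red), "vfov" (degrees; the focal length in pixels is half the picture's height over the tangent of half this angle, whatever the lens; pixels are square), "cx", "cy" (the principal point, pixels), "rvec" (rotation vector, rad) and "tvec" (3), from world to camera coordinates, as OpenCV has them; the wrist camera has in their place "T_tool_cam" (4x4, takes a point from camera to tool coordinates, whose origin is the TCP and whose axes are the flange's). Camera axes: x right, y down, z forward; pixel columns grow to the right and rows downward; lengths in m; the calibration is good to about 2 mm. A picture is of the moment at which its call begins: read the wrist's pose just before it. There is no depth.
- ctrl.job_done(): hands the job in, once; it reports no verdict.
Trained networks look in a picture, given as the dict that the camera call returned (one of the last four; its "shot" number tells which), for a name from the list of things; names that differ only in an ending like _2 or _b are one class to them, and where a whole thing is asked for, a point or a joint stands for the part that bears it (a point fixed in the world has none). Each returns a list of dicts, best first, with "score" (0 to 1); they miss things now and then, are a little off and sometimes report something else, mostly with a low value. They report only what shows in the picture. A call takes as long as a camera call.
- ctrl.look_for(picture, thing): "centre" ([column, row] in pixels, amid what is visible of it).
- ctrl.outline_of(picture, thing): "mask" (400x640 bool, what is visible of it) and "centre" ([column, row] in pixels, amid what is visible of it).
- ctrl.tip_of(picture, thing): "centre" ([column, row] in pixels: a listed point, or the origin of a listed thing).
The state is a dict: "time": time; "joint_pos": joint angles; "dq": joint speeds; "joint_efforts": joint torques, N m; "ee_pos": TCP position; "ee_rot": TCP orientation; "contact_force": force on the tool from outside, world axes, zero at the start; "ft_torque": the same for the moment, N m; "finger_gap": opening from 0.0 (shut) to 1.0 (fully open).
Only numpy, scipy, OpenCV 4.12 (cv2) and the standard library are available. Lean on these libraries where they do the work, as an engineer would, in place of code of your own. Each camera call takes 0.05 s, during which the arm holds its last target.

## Task

Lift the loose metal lid off the grey canister by its black knob and set it down, without dropping it, knob up and wholly on the round rubber mat. Then grip the orange safety cap of the bottle inside, press it down, twist it anticlockwise (seen from above) while it is pressed until it is free, lift it off, and finish while still holding it: gripped, upright, still, straight above the bottle with about 6 cm of clear air under it. Leave the tools and the bowl where they lie.

Things in the scene. Friction and masses are not known exactly. Their poses are not given: they have to be found in the camera images.
- lid_knob (a point): Centre of the black round knob (30 mm across, 25 mm tall, on a 14 mm stem) on the loose aluminium lid; 27 mm above the lid's flat top, 85 mm above the lid's lower edge. z is the lid's axis, pointing up.
- lid: The lid: an upside-down round tub, 146 mm across, 58 mm tall without the knob, about 0.22 kg. Origin on its axis at its lower edge, z up. At the start it stands on the canister's dark flange, loosely round the rim, hiding the cap; lifted 60 mm straight up it is clear of rim and cap.
- mat: Round grey rubber mat fixed to the bench, 220 mm across, 4 mm thick; origin at the centre of its underside (bench level). With the lid standing on it the knob's centre is 89 mm above the bench.
- canister: Round grey steel canister screwed to the bench, 130 mm across, 80 mm tall, dark flange 150 mm across at 70 mm height; origin at the centre of its underside, z up. A pale plastic bottle is clamped upright in its middle (it cannot move); its neck stands up past the rim, 105 mm above the bench.
- bottle_rim (a point): Centre of the top edge of the bottle's neck, on the bottle's and canister's axis, 105 mm above the bench; z up.
- cap_mid (a point): Centre (half-way up) of the orange round safety cap, 54 mm across (16 flat sides), 29 mm tall, about 35 g; z is its axis, up. Closed, its centre is 2.5 mm below the neck's top edge, its top 117 mm and its lower edge 88 mm above the bench: it stands out above the canister's rim and is gripped round its side from above, at any yaw.
- cap: The cap: origin on its axis at its lower edge. Locked against turning and lifting until pressed down 4 to 5 mm against a spring (6 N, rising to 12 N at 6 mm; hard stop at 8 mm). Kept pressed about 6 mm it turns anticlockwise and is free after 0.72 rad (40 deg); 1.1 to 1.3 rad is a safe turn. It cannot turn clockwise. Free, it lifts straight off. Its x is along the bottle rim's x when closed.
- bowl: White melamine bowl, 136 mm across, 55 mm tall; origin under its centre. Leave alone.
- hammer: Hammer with red rubber tips, about 230 mm long, 38 mm high, lying flat; origin near the head, handle to its -x. Leave alone.
- pliers: Steel snap-ring pliers, about 180 mm long, 13 mm high, lying flat; origin at the pivot. Leave alone.
- hex_tool: Black folding hex key tool, 95 mm long, 40 mm wide, 22 mm high; origin under its centre. Leave alone.
- case: Fixed open black plastic case, 240 x 170 x 55 mm, its lid standing upright to 217 mm height along one long side; at the right of the bench. Origin under its centre.

How it is judged:
On the way, in this order (a step that is already met when the one before it is completed fails the run):
1. the lid stands on the mat, knob up, let go (horizontal distance between lid_knob and mat below 0.04 m and height (world z) of lid_knob below 0.097 m and angle between lid's own z axis and vertical below 0.06 rad and contact force between the fingers and lid below 0.1 N and linear speed of lid below 0.03 m/s), for 0.2 s.
2. the cap is pressed down on the bottle (z of cap_mid in the frame of bottle_rim below -0.0055 m and horizontal distance between cap_mid and bottle_rim below 0.006 m), for 0.05 s.
3. the cap is twisted free, still on the neck (angle between the x axis of cap and the x axis of bottle_rim, either way round above 0.62 rad and z of cap_mid in the frame of bottle_rim below 0.012 m and horizontal distance between cap_mid and bottle_rim below 0.012 m), for 0.05 s.
At the end, for the whole second after the job is handed in: Lid at rest on the mat, released, upright, within 40 mm of its centre. Cap gripped by the fingers, touching nothing else, still, upright within 15 degrees, within 30 mm of the bottle axis, with 30 to 120 mm of air between its lower edge and the neck (all of step 1 and z of cap_mid in the frame of bottle_rim between 0.0445 and 0.1345 m and horizontal distance between cap_mid and bottle_rim below 0.03 m and angle between cap's own z axis and vertical below 0.26 rad and contact force between the fingers and cap above 0.5 N and contact force between cap and canister below 0.05 N and contact force between cap and lid below 0.05 N and linear speed of cap below 0.03 m/s); the arm keeps its last pose, push and grip.
It fails at once if a tool or the bowl is moved more than 30 mm (distance of any of bowl, hammer, pliers, hex_tool from where it was at the start of the episode above 0.03 m).
It fails at once if the lid is dropped (falls freely faster than 0.6 m/s) (contact force between the fingers and lid below 0.01 N and linear speed of lid above 0.6 m/s).
It also fails if it takes over 51 s, if anything falls off the work surface, if the arm or the gripper's body presses on something with over 40 N, if the wrist force passes 120 N, or if a joint passes its speed limit or range.

## Working session

There is one attempt and no reset: what is moved stays moved. The work goes in short steps, Python scripts to look and compute and a shell command to move; the robot and the scene stay as the last step left them, time stands still between calls to the robot, and variables do not carry over. Pictures are saved under pics/ and viewed, and the job is handed in when it is done.

```bash
mkdir -p pics; cat > h.py <<'E'
import numpy as np, cv2
from plant import ctrl
def cam(name):
    o=ctrl.get_obs(); p=ctrl.read_camera(name)
    f=200/np.tan(np.radians(p["vfov"])/2)
    if "rvec" in p and name!="wrist":
        R=cv2.Rodrigues(np.array(p["rvec"],float))[0]; t=np.array(p["tvec"],float).ravel()
    else:
        T=np.eye(4);T[:3,:3]=o["ee_rot"];T[:3,3]=o["ee_pos"]
        W=np.linalg.inv(T@np.array(p["T_tool_cam"])); R=W[:3,:3];t=W[:3,3]
    K=np.array([[f,0,p["cx"]],[0,f,p["cy"]],[0,0,1]])
    return p,K,R,t
def ray(c,px):
    p,K,R,t=c
    d=R.T@np.linalg.inv(K)@np.array([px[0],px[1],1.]); return -R.T@t,d/np.linalg.norm(d)
def onz(c,px,z):
    o,d=ray(c,px); return o+d*(z-o[2])/d[2]
def tri(l):
    A=0;b=0
    for c,px in l:
        o,d=ray(c,px);M=np.eye(3)-np.outer(d,d);A=A+M;b=b+M@o
    x=np.linalg.solve(A,b)
    res=[np.linalg.norm((np.eye(3)-np.outer(d,d))@(x-o)) for o,d in [ray(*q) for q in l]]
    return x,np.round(res,4)
def proj(c,X):
    p,K,R,t=c; q=K@(R@np.array(X)+t); return q[:2]/q[2]
E
python3 - <<'E'
from h import *
print({k:np.round(v,3) for k,v in ctrl.get_obs().items()})
C={}
for n in("side","top","wrist"):
    C[n]=cam(n); cv2.imwrite(f"pics/{n}0.png",C[n][0]["pixels"])
    for th in("lid_knob","mat","canister","lid"):
        for fn in("tip_of",):
            r=getattr(ctrl,fn)(C[n][0],th)
            print(n,th,[(np.round(q["centre"],1),round(q["score"],2)) for q in r[:2]], [np.round(onz(C[n],q["centre"],{"lid_knob":.155,"mat":.0,"canister":0,"lid":.07}[th]),3) for q in r[:1]])
    
k={}
for th in("lid_knob","mat"):
    l=[(C[n],ctrl.tip_of(C[n][0],th)) for n in C]
    l=[(c,r[0]["centre"]) for c,r in l if r and r[0]["score"]>.4]
    print(th,len(l),tri(l) if len(l)>1 else 0)
E
```

```text
{'time': np.float64(0.0), 'joint_pos': array([ 1.114,  0.494,  1.346,  0.   ,  1.302, -0.095]), 'dq': array([ 0.   ,  0.001,  0.001, -0.001, -0.   ,  0.001]), 'joint_efforts': array([-1.0000e-03, -8.8211e+01, -3.8389e+01, -0.0000e+00,  9.0000e-03,
        0.0000e+00]), 'ee_pos': array([0.22 , 0.584, 0.231]), 'ee_rot': array([[-0.936,  0.353, -0.001],
       [ 0.353,  0.936, -0.001],
       [ 0.   , -0.001, -1.   ]]), 'contact_force': array([ 1.102, -0.403, -0.085]), 'ft_torque': array([ 0.023, -0.106,  0.014]), 'finger_gap': np.float64(0.997)}
side lid_knob [(array([360.8, 205.7]), 0.58)] [array([ 0.649, -0.15 ,  0.155])]
side mat [(array([298.1, 209.1]), 0.7)] [array([0.531, 0.136, 0.   ])]
side canister [(array([355., 255.]), 0.59)] [array([ 0.627, -0.168,  0.   ])]
side lid [(array([356.8, 234.1]), 0.55)] [array([ 0.633, -0.163,  0.07 ])]
top lid_knob [(array([353.8, 169.4]), 0.76)] [array([ 0.637, -0.172,  0.155])]
top mat [(array([258.4, 208.1]), 0.87), (array([426.1, 187.3]), 0.23)] [array([0.525, 0.155, 0.   ])]
top canister [] []
top lid [(array([348.4, 175.1]), 0.9)] [array([ 0.633, -0.163,  0.07 ])]
wrist lid_knob [] []
wrist mat [] []
wrist canister [] []
wrist lid [] []
lid_knob 2 (array([ 0.63686097, -0.17170105,  0.1693171 ]), array([0.0031, 0.0031]))
mat 2 (array([ 0.53075587,  0.15540181, -0.01207566]), array([0.0047, 0.0047]))
```

View pics/side0.png

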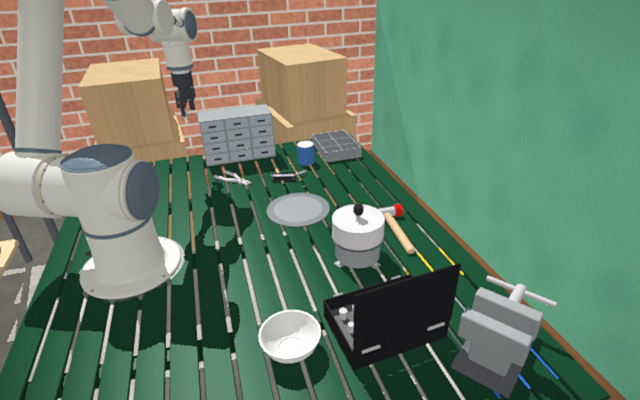

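View pics/top0.png

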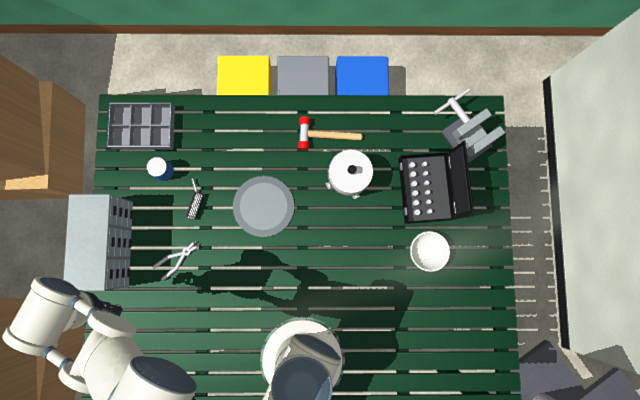

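View pics/wrist0.png

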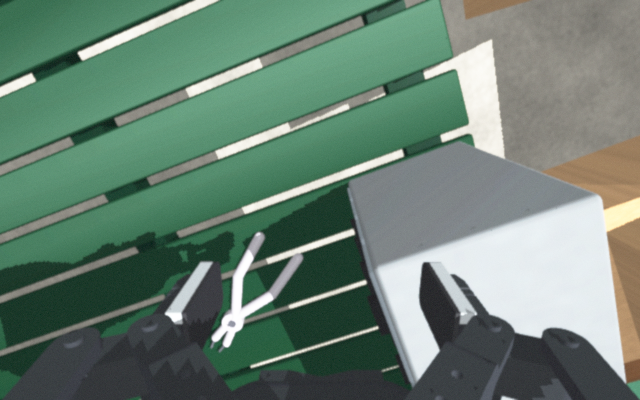

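Side: knob at (358,210), mat at (298,209). Top: lid at (350,173), knob at (352,170), mat at (263,206). The wrist camera sees only the pliers and the drawers. I'll refine with outlines before moving.

```bash
python3 - <<'E'
from h import *
C={n:cam(n) for n in("side","top")}
for n in C:
    for th,z in(("mat",.004),("lid",.128),("lid_knob",.155),("bowl",.05),("hammer",.02),("pliers",.01),("hex_tool",.01)):
        for q in ctrl.outline_of(C[n][0],th)[:1]:
            m=q["mask"].astype(np.uint8); cs=max(cv2.findContours(m,0,2)[0],key=cv2.contourArea)
            x,y,w,h=cv2.boundingRect(cs)
            e=cv2.fitEllipse(cs) if len(cs)>5 else None
            print(n,th,round(q["score"],2),(x,y,w,h),np.round(e[0],1),np.round(e[1],1),np.round(onz(C[n],e[0],z),3))
E
```

```text
side mat 0.57 (266, 194, 63, 33) [297.5 210.3] [31.6 62.1] [0.526 0.123 0.004]
side lid 0.6 (332, 204, 52, 46) [357.3 227.1] [45.5 56.4] [ 0.616 -0.209  0.128]
side lid_knob 0.86 (332, 205, 52, 45) [357.9 227.2] [46.4 56.6] [ 0.603 -0.246  0.155]
side bowl 0.94 (260, 311, 59, 52) [289.1 335.6] [50.6 59.4] [ 0.366 -0.444  0.05 ]
side hammer 0.68 (378, 205, 36, 49) [397.6 225.3] [20.9 53.2] [ 0.799 -0.095  0.02 ]
side pliers 0.57 (217, 172, 32, 14) [229.8 177.4] [ 8.4 36.5] [0.33  0.443 0.01 ]
side hex_tool 0.55 (271, 173, 25, 9) [282.6 176.5] [ 9.8 26. ] [0.53  0.378 0.01 ]
top mat 0.73 (233, 176, 61, 61) [263.3 206.1] [59.5 60.3] [0.532 0.137 0.004]
top lid 0.92 (329, 150, 44, 45) [350. 172.] [42.  44.3] [ 0.633 -0.163  0.128]
top lid_knob 0.79 (329, 150, 44, 45) [350.2 171.7] [42.7 43.4] [ 0.629 -0.16   0.155]
top bowl 0.96 (411, 232, 39, 40) [429.3 251.2] [38.2 39.1] [ 0.37  -0.441  0.05 ]
top hammer 0.94 (299, 117, 63, 33) [331.2 126. ] [51.9 64.1] [ 0.822 -0.107  0.02 ]
top pliers 0.63 (153, 243, 45, 38) [159.4 272.2] [15.7 80.1] [0.299 0.495 0.01 ]
top hex_tool 0.74 (187, 182, 18, 38) [196.2 199.9] [12.5 45. ] [0.553 0.375 0.01 ]
```

```bash
python3 -m pendant '[{"x":-0.05,"y":-0.04,"z":-0.02,"grip":1},{"x":-0.65,"y":-0.55,"z":-0.1,"grip":1},{"x":-0.65,"y":-0.55,"z":-0.1,"grip":1},{"x":-0.65,"y":-0.55,"z":-0.1,"grip":1},{"x":-0.65,"y":-0.55,"z":-0.1,"grip":1},{"x":-0.65,"y":-0.55,"z":-0.1,"grip":1},{"x":-0.65,"y":-0.55,"z":-0.1,"grip":1},{"x":-0.65,"y":-0.55,"z":-0.1,"grip":1},{"x":-0.65,"y":-0.55,"z":-0.1,"grip":1},{"x":-0.65,"y":-0.55,"z":-0.1,"grip":1},{"x":-0.65,"y":-0.55,"z":-0.1,"grip":1},{"x":-0.65,"y":-0.55,"z":-0.1,"grip":1}]'
python3 -m pendant '[{"x":-0.65,"y":-0.55,"z":0,"grip":1},{"x":-0.65,"y":-0.55,"z":0,"grip":1},{"x":-0.65,"y":-0.55,"z":0,"grip":1},{"x":-0.65,"y":-0.55,"z":0,"grip":1},{"x":-0.65,"y":-0.55,"z":0,"grip":1},{"x":-0.65,"y":-0.55,"z":0,"grip":1},{"x":-0.65,"y":-0.55,"z":0,"grip":1},{"x":-0.65,"y":-0.55,"z":0,"grip":1},{"x":-0.65,"y":-0.55,"z":0,"grip":1},{"x":-0.65,"y":-0.55,"z":0,"grip":1},{"x":-0.65,"y":-0.55,"z":0,"grip":1},{"x":-0.65,"y":-0.55,"z":0,"grip":1}]'
python3 - <<'E'
from h import *
o=ctrl.get_obs();print(o["joint_pos"],o["ee_pos"],o["ee_rot"],o["time"])
c=cam("wrist");cv2.imwrite("pics/w1.png",c[0]["pixels"]);print(np.round(c[0]["T_tool_cam"],3))
for fn in(ctrl.tip_of,ctrl.look_for): print(fn(c[0],"lid_knob")[:1])
r=ctrl.tip_of(c[0],"lid_knob")
if r: print(onz(c,r[0]["centre"],.155))
E
```

```text
[ 1.11451476e+00  4.93603557e-01  1.34551004e+00  4.88104323e-07
  1.30251460e+00 -9.54923320e-02] [0.22062126 0.58475611 0.23127134] [[-9.35618458e-01  3.53012890e-01 -1.60845434e-05]
 [ 3.53012890e-01  9.35618458e-01 -3.17021961e-05]
 [ 3.85771188e-06 -3.53392110e-05 -9.99999999e-01]] 1.85
[[ 0.001 -0.952 -0.307  0.078]
 [ 1.     0.     0.     0.   ]
 [-0.    -0.307  0.952 -0.143]
 [ 0.     0.     0.     1.   ]]
[]
[]$[0]: bad value
$[0]: bad value
```

View pics/w1.png

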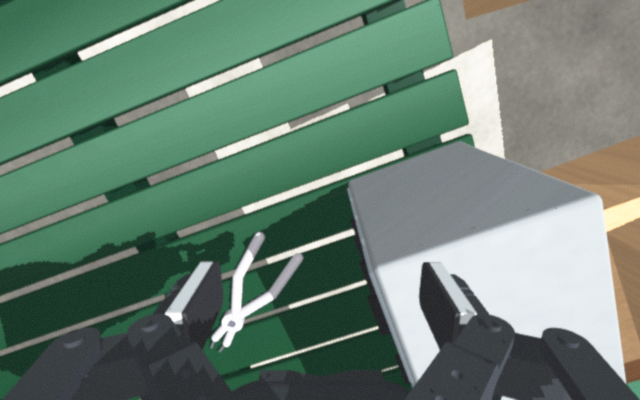

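```bash
python3 -m pendant '[{"x":-0.05,"y":-0.04,"z":-0.02,"spin":0,"grip":1},{"x":-0.65,"y":-0.55,"z":-0.1,"spin":0,"grip":1},{"x":-0.65,"y":-0.55,"z":-0.1,"spin":0,"grip":1},{"x":-0.65,"y":-0.55,"z":-0.1,"spin":0,"grip":1},{"x":-0.65,"y":-0.55,"z":-0.1,"spin":0,"grip":1},{"x":-0.65,"y":-0.55,"z":-0.1,"spin":0,"grip":1},{"x":-0.65,"y":-0.55,"z":-0.1,"spin":0,"grip":1},{"x":-0.65,"y":-0.55,"z":-0.1,"spin":0,"grip":1},{"x":-0.65,"y":-0.55,"z":-0.1,"spin":0,"grip":1},{"x":-0.65,"y":-0.55,"z":-0.1,"spin":0,"grip":1},{"x":-0.65,"y":-0.55,"z":-0.1,"spin":0,"grip":1},{"x":-0.65,"y":-0.55,"z":-0.1,"spin":0,"grip":1}]'
python3 -c "
from plant import ctrl
o=ctrl.get_obs();print(o['joint_pos'],o['ee_pos'],o['ee_rot'],o['time'])"
```

```text
time: 3.05
ee_pos: [0.4297, 0.2095, 0.2819]
ee_rot: [[-0.934, 0.356, 0.002], [0.356, 0.934, -0.0], [-0.002, 0.0, -1.0]]
contact_force: [-0.2, 0.9, 0.3]
finger_gap: 1.0
[ 3.29381471e-01  2.32433686e-01  1.62016575e+00 -9.94145354e-04
  1.28758695e+00 -8.76679773e-01] [0.42971659 0.20953943 0.28190519] [[-9.34315721e-01  3.56442765e-01  1.63954763e-03]
 [ 3.56442522e-01  9.34317145e-01 -4.48317905e-04]
 [-1.69165714e-03  1.65534025e-04 -9.99998555e-01]] 3.05
```

```bash
python3 -m pendant '[{"x":-0.65,"y":-0.56,"z":0,"spin":1,"grip":1},{"x":-0.65,"y":-0.56,"z":0,"spin":1,"grip":1},{"x":-0.65,"y":-0.56,"z":0,"spin":1,"grip":1},{"x":-0.65,"y":-0.56,"z":0,"spin":1,"grip":1},{"x":-0.65,"y":-0.56,"z":0,"spin":1,"grip":1},{"x":-0.65,"y":-0.56,"z":0,"spin":1,"grip":1},{"x":-0.65,"y":-0.56,"z":0,"spin":1,"grip":1},{"x":-0.65,"y":-0.56,"z":0,"spin":1,"grip":1},{"x":-0.65,"y":-0.56,"z":0,"spin":1,"grip":1},{"x":-0.65,"y":-0.56,"z":0,"spin":1,"grip":1},{"x":-0.65,"y":-0.56,"z":0,"spin":1,"grip":1},{"x":-0.65,"y":-0.56,"z":0,"spin":1,"grip":1}]'
python3 - <<'E'
from h import *
o=ctrl.get_obs();print(np.round(o["joint_pos"],3),o["ee_pos"],o["ee_rot"],o["time"])
c=cam("wrist");cv2.imwrite("pics/w2.png",c[0]["pixels"])
np.savez("w2.npz",K=c[1],R=c[2],t=c[3])
r=ctrl.tip_of(c[0],"lid_knob")
print(r[:2])
if r: print(onz(c,r[0]["centre"],.155))
E
```

```text
time: 4.05
ee_pos: [0.634, -0.1666, 0.2804]
ee_rot: [[-0.41, 0.912, -0.0], [0.912, 0.41, -0.0], [-0.0, -0.0, -1.0]]
contact_force: [-0.1, -0.1, -0.3]
finger_gap: 0.998
[-0.348  0.5    1.195 -0.     1.446 -0.77 ] [ 0.63401767 -0.16657082  0.28036893] [[-4.09560313e-01  9.12283024e-01 -1.83501060e-04]
 [ 9.12283030e-01  4.09560265e-01 -2.50901052e-04]
 [-1.53738028e-04 -2.70164016e-04 -9.99999952e-01]] 4.05
[{'centre': [325.2, 185.2], 'score': 0.94}]
[ 0.63664917 -0.16181751  0.155     ]
```

View pics/w2.png

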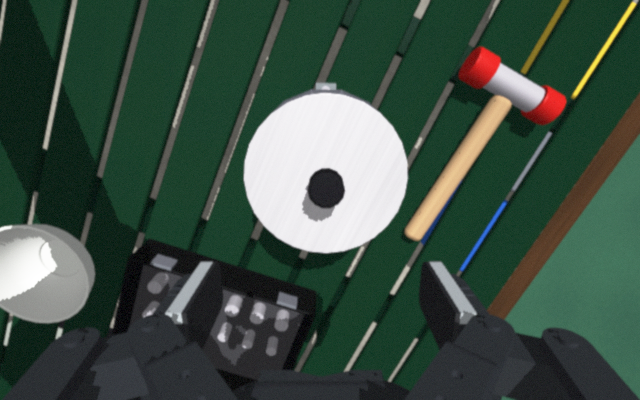

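Wrist: knob at (326,187), lid disc centred about (326,172), hammer handle end at (412,235), clear of the lid. I'll centre over the knob and descend part way, then look again for its height.

```bash
python3 - <<'E'
from h import *
z=np.load("w2.npz");c=(None,z["K"],z["R"],z["t"])
im=cv2.imread("pics/w2.png");g=im.min(2)
m=(g>180).astype(np.uint8);m=cv2.morphologyEx(m,cv2.MORPH_CLOSE,np.ones((5,5)))
cs=[k for k in cv2.findContours(m,0,2)[0] if cv2.contourArea(k)>8000]
for k in cs:
    e=cv2.fitEllipse(k);print(e,onz(c,e[0],.128))
d=(im.max(2)<60).astype(np.uint8);n,l,s,ce=cv2.connectedComponentsWithStats(d[150:230,280:370]);print(s,ce+[280,150])
T=cam("top");S=cam("side")
for C,n in((T,"top"),(S,"side")):
  q=ctrl.tip_of(C[0],"lid_knob");print(n,q[:1])
print(tri([(c,(326,187)),(T,(352,170)),(S,(358,210))]),tri([(c,(326,187)),(S,(358,210))]))
print(proj(c,[.634,-.1666,.2804]))
cv2.imwrite("pics/s_crop.png",cv2.resize(S[0]["pixels"][190:260,310:420],None,fx=6,fy=6,interpolation=2))
E
```

```text
((325.44342041015625, 172.2198486328125), (160.06964111328125, 161.7309112548828), 84.33512115478516) [ 0.63536589 -0.15765438  0.128     ]
[[   0    0   90   80 6144]
 [  28   19   36   39 1056]] [[324.31852214 189.73795573]
 [325.55587121 188.1155303 ]]
top [{'centre': [353.0, 167.3], 'score': 0.63}]
side [{'centre': [358.3, 207.4], 'score': 0.88}]
(array([ 0.63610096, -0.16494492,  0.1522638 ]), array([0.0025, 0.0021, 0.0012])) (array([ 0.63694183, -0.16337106,  0.15161181]), array([0.0014, 0.0014]))
[319.17437421 264.64367036]
```

View pics/s_crop.png

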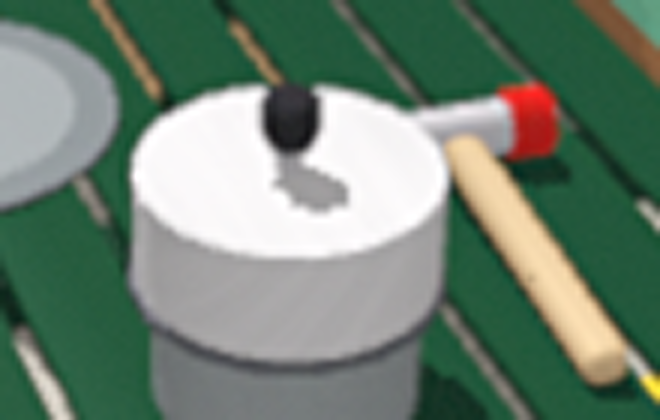

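```bash
python3 -m pendant '[{"x":0.006,"y":0.008,"z":0.08,"spin":0,"grip":1},{"x":0.006,"y":0.008,"z":0.14,"spin":0,"grip":1},{"x":0.006,"y":0.008,"z":0.14,"spin":0,"grip":1},{"x":0.006,"y":0.008,"z":0.14,"spin":0,"grip":1}]' 40
python3 - <<'E'
from h import *
o=ctrl.get_obs();print(o["ee_pos"])
c=cam("wrist");cv2.imwrite("pics/w3.png",c[0]["pixels"])
np.savez("w3.npz",K=c[1],R=c[2],t=c[3])
im=c[0]["pixels"]
z=np.load("w2.npz");c2=(None,z["K"],z["R"],z["t"])
r=ctrl.tip_of(c[0],"lid_knob");print(r[:1])
if r: p=r[0]["centre"];print(tri([(c2,(325.5,187)),(c,p)]),onz(c,p,.155))
E
```

```text
time: 4.68
ee_pos: [0.6345, -0.1587, 0.2109]
ee_rot: [[-0.413, 0.911, -0.003], [0.911, 0.413, 0.001], [0.002, -0.002, -1.0]]
contact_force: [0.6, 0.2, 1.3]
finger_gap: 1.003
[ 0.63449794 -0.15868371  0.21093933]
[{'centre': [319.8, 228.2], 'score': 0.81}]
(array([ 0.63707647, -0.16323291,  0.15496385]), array([0.0004, 0.0004])) [ 0.63663975 -0.16333766  0.155     ]
```

View pics/w3.png

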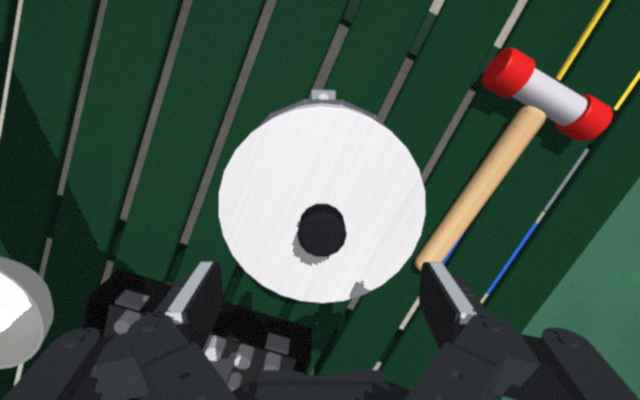

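```bash
python3 -m pendant '[{"x":-0.002,"y":0,"z":0.06,"spin":0,"grip":1},{"x":-0.002,"y":0,"z":0.1,"spin":0,"grip":1},{"x":-0.002,"y":0,"z":0.13,"spin":0,"grip":1},{"x":-0.002,"y":0,"z":0.142,"spin":0,"grip":1},{"x":-0.002,"y":0,"z":0.142,"spin":0,"grip":1},{"x":-0.002,"y":0,"z":0.142,"spin":0,"grip":1}]' 40
```

```text
time: 5.28
ee_pos: [0.6366, -0.1608, 0.142]
ee_rot: [[-0.412, 0.911, 0.002], [0.911, 0.412, -0.001], [-0.002, 0.002, -1.0]]
contact_force: [-0.6, 0.2, 0.3]
finger_gap: 1.0
```

```bash
python3 -m pendant '[{"x":-0.003,"y":0,"z":0,"spin":0,"grip":0.3},{"x":-0.003,"y":0,"z":0,"spin":0,"grip":-1},{"x":-0.003,"y":0,"z":0,"spin":0,"grip":-1},{"x":-0.003,"y":0,"z":0,"spin":0,"grip":-1},{"x":-0.003,"y":0,"z":0,"spin":0,"grip":-1},{"x":-0.003,"y":0,"z":0,"spin":0,"grip":-1},{"x":-0.003,"y":0,"z":0,"spin":0,"grip":-1},{"x":-0.003,"y":0,"z":0,"spin":0,"grip":-1}]' 50
python3 - <<'E'
from h import *
o=ctrl.get_obs();print(o["ee_pos"],o["finger_gap"])
c=cam("wrist");cv2.imwrite("pics/w4.png",c[0]["pixels"])
E
```

```text
time: 5.95
ee_pos: [0.6365, -0.1619, 0.141]
ee_rot: [[-0.412, 0.911, 0.001], [0.911, 0.412, -0.0], [-0.001, 0.001, -1.0]]
contact_force: [-1.5, 0.5, 6.1]
finger_gap: 0.332
[ 0.63650964 -0.16189852  0.14095968] 0.33201187070196175
```

View pics/w4.png

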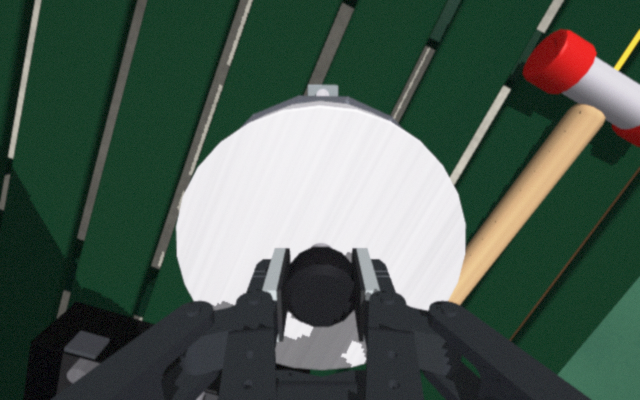

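Fingers hold the knob at (320,285), gap 28 mm. Lifting.

```bash
python3 -m pendant '[{"x":-0.003,"y":0,"z":-0.01,"spin":0,"grip":-1},{"x":-0.003,"y":0,"z":-0.03,"spin":0,"grip":-1},{"x":-0.003,"y":0,"z":-0.06,"spin":0,"grip":-1},{"x":-0.003,"y":0,"z":-0.1,"spin":0,"grip":-1},{"x":-0.003,"y":0,"z":-0.14,"spin":0,"grip":-1},{"x":-0.003,"y":0,"z":-0.18,"spin":0,"grip":-1},{"x":-0.003,"y":0,"z":-0.2,"spin":0,"grip":-1},{"x":-0.003,"y":0,"z":-0.2,"spin":0,"grip":-1},{"x":-0.003,"y":0,"z":-0.2,"spin":0,"grip":-1}]'
python3 - <<'E'
from h import *
o=ctrl.get_obs();print(o["ee_pos"],o["ee_rot"],o["finger_gap"])
c=cam("side");cv2.imwrite("pics/s5.png",c[0]["pixels"])
E
```

```text
time: 6.75
ee_pos: [0.6369, -0.1632, 0.2403]
ee_rot: [[-0.412, 0.911, 0.0], [0.911, 0.412, -0.0], [-0.0, 0.0, -1.0]]
contact_force: [-0.0, -0.2, -3.3]
finger_gap: 0.332
[ 0.63686212 -0.1632479   0.24027324] [[-4.11914596e-01  9.11222387e-01  3.56162155e-04]
 [ 9.11222417e-01  4.11914662e-01 -1.34251368e-04]
 [-2.69041266e-04  2.69242842e-04 -9.99999928e-01]] 0.33209647949118704
```

View pics/s5.png

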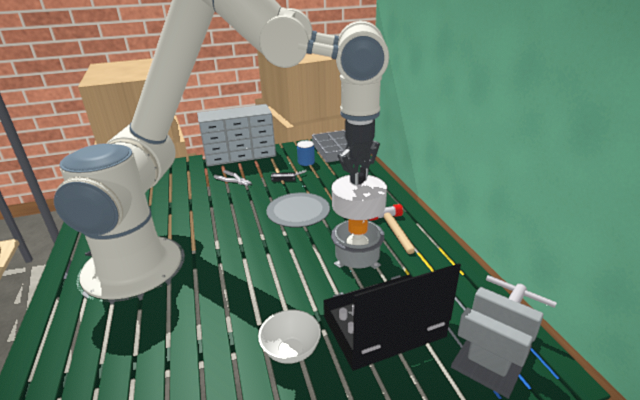

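Side: the lid hangs level at (358,195); the orange cap is visible at (358,226). Carrying the lid to the mat.

```bash
python3 -m pendant '[{"x":0.02,"y":0.002,"z":0,"spin":0,"grip":-1},{"x":0.06,"y":0.005,"z":0,"spin":0,"grip":-1},{"x":0.12,"y":0.01,"z":0,"spin":0,"grip":-1},{"x":0.19,"y":0.015,"z":0,"spin":0,"grip":-1},{"x":0.27,"y":0.021,"z":0,"spin":0,"grip":-1},{"x":0.35,"y":0.028,"z":0,"spin":0,"grip":-1},{"x":0.43,"y":0.035,"z":0,"spin":0,"grip":-1},{"x":0.51,"y":0.041,"z":0,"spin":0,"grip":-1},{"x":0.57,"y":0.046,"z":0,"spin":0,"grip":-1},{"x":0.61,"y":0.049,"z":0,"spin":0,"grip":-1},{"x":0.629,"y":0.051,"z":0,"spin":0,"grip":-1},{"x":0.629,"y":0.051,"z":0,"spin":0,"grip":-1}]'
python3 -m pendant '[{"x":0,"y":0,"z":0.05,"spin":0,"grip":-1},{"x":0,"y":0,"z":0.1,"spin":0,"grip":-1},{"x":0,"y":0,"z":0.13,"spin":0,"grip":-1},{"x":0,"y":0,"z":0.15,"spin":0,"grip":-1},{"x":0,"y":0,"z":0.15,"spin":0,"grip":-1},{"x":0,"y":0,"z":0.15,"spin":0,"grip":-1}]'
python3 - <<'E'
from h import *
o=ctrl.get_obs();print(o["ee_pos"],o["finger_gap"],o["contact_force"])
for n in("side","top"):
  c=cam(n);cv2.imwrite(f"pics/{n}6.png",c[0]["pixels"])
  for th in("lid","lid_knob","mat"):
    q=ctrl.tip_of(c[0],th)[:1];print(n,th,q,[onz(c,k["centre"],o["ee_pos"][2]+.016 if th=="lid_knob" else 0 if th=="mat" else o["ee_pos"][2]-.07) for k in q])
E
```

```text
time: 7.8
ee_pos: [0.5292, 0.1358, 0.2396]
ee_rot: [[-0.414, 0.91, -0.002], [0.91, 0.414, 0.0], [0.001, -0.001, -1.0]]
contact_force: [1.0, 0.5, -2.7]
finger_gap: 0.331
time: 8.3
ee_pos: [0.5307, 0.1333, 0.1652]
ee_rot: [[-0.411, 0.911, -0.001], [0.911, 0.411, -0.0], [0.0, -0.001, -1.0]]
contact_force: [0.3, 0.2, -1.9]
finger_gap: 0.329
[0.53074302 0.13332409 0.16521223] 0.3291762577534529 [ 0.29663231  0.23474807 -1.88395873]
side lid [{'centre': [292.9, 185.4], 'score': 0.84}] [array([0.51947791, 0.13886605, 0.09521223])]
side lid_knob [{'centre': [294.2, 163.0], 'score': 0.77}] [array([0.52734314, 0.13057466, 0.18121223])]
side mat [{'centre': [296.1, 208.5], 'score': 0.65}] [array([0.52575568, 0.1424829 , 0.        ])]
top lid [{'centre': [263.9, 205.4], 'score': 0.77}] [array([0.52393349, 0.12711836, 0.09521223])]
top lid_knob [{'centre': [262.3, 195.7], 'score': 0.78}] [array([0.54562471, 0.12514789, 0.18121223])]
top mat [] []
```

View pics/top6.png

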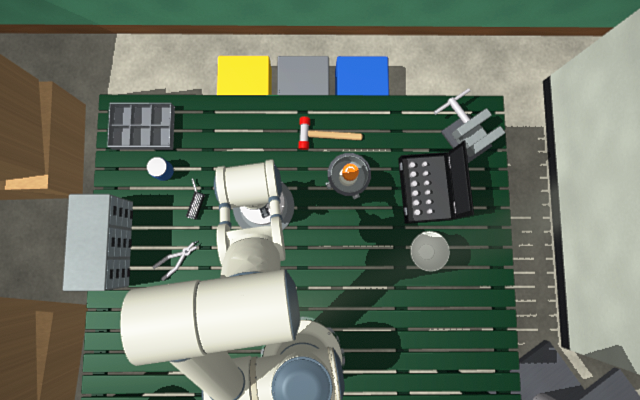

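View pics/side6.png

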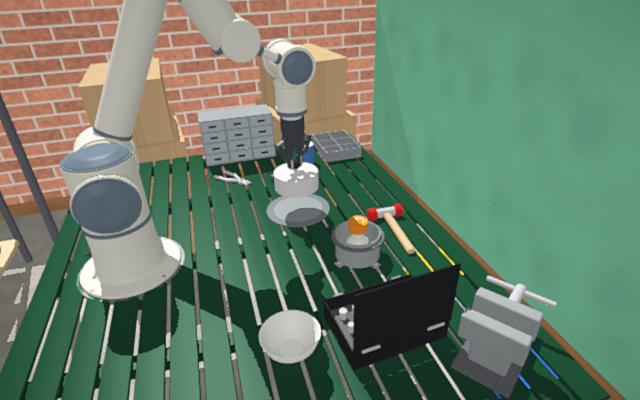

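Side: lid at (295,180) hanging straight above the mat (297,209). Lowering.

```bash
python3 -m pendant '[{"x":0,"y":0.002,"z":0.05,"spin":0,"grip":-1},{"x":0,"y":0.002,"z":0.1,"spin":0,"grip":-1},{"x":0,"y":0.002,"z":0.14,"spin":0,"grip":-1},{"x":0,"y":0.002,"z":0.16,"spin":0,"grip":-1},{"x":0,"y":0.002,"z":0.17,"spin":0,"grip":-1},{"x":0,"y":0.002,"z":0.174,"spin":0,"grip":-1},{"x":0,"y":0.002,"z":0.178,"spin":0,"grip":-1},{"x":0,"y":0.002,"z":0.178,"spin":0,"grip":-1}]'
```

```text
time: 9.37
ee_pos: [0.532, 0.1344, 0.0769]
ee_rot: [[-0.412, 0.911, 0.001], [0.911, 0.412, 0.0], [-0.0, 0.001, -1.0]]
contact_force: [0.0, 0.3, -3.3]
finger_gap: 0.336
```

```bash
python3 -m pendant '[{"x":0,"y":0,"z":0.002,"spin":0,"grip":-1},{"x":0,"y":0,"z":0.004,"spin":0,"grip":-1},{"x":0,"y":0,"z":0.004,"spin":0,"grip":-1},{"x":0,"y":0,"z":0.004,"spin":0,"grip":-1}]'
```

```text
time: 9.7
ee_pos: [0.532, 0.1343, 0.0749]
ee_rot: [[-0.412, 0.911, 0.001], [0.911, 0.412, 0.0], [-0.0, 0.001, -1.0]]
contact_force: [-0.1, -0.9, 6.2]
finger_gap: 0.328
```

```bash
python3 -m pendant '[{"x":0,"y":0,"z":0,"spin":0,"grip":0},{"x":0,"y":0,"z":0,"spin":0,"grip":0.4},{"x":0,"y":0,"z":0,"spin":0,"grip":1},{"x":0,"y":0,"z":0,"spin":0,"grip":1},{"x":0,"y":0,"z":0,"spin":0,"grip":1},{"x":0,"y":0,"z":-0.03,"spin":0,"grip":1},{"x":0,"y":0,"z":-0.08,"spin":0,"grip":1},{"x":0,"y":0,"z":-0.16,"spin":0,"grip":1},{"x":0,"y":0,"z":-0.24,"spin":0,"grip":1},{"x":0,"y":0,"z":-0.32,"spin":0,"grip":1},{"x":0,"y":0,"z":-0.36,"spin":0,"grip":1},{"x":0,"y":0,"z":-0.36,"spin":0,"grip":1}]'
python3 - <<'E'
from h import *
o=ctrl.get_obs();print(o["ee_pos"],o["ee_rot"])
c=cam("wrist");cv2.imwrite("pics/w7.png",c[0]["pixels"])
for th,z in(("lid_knob",.089),("lid",.004),("mat",0)):
    q=ctrl.tip_of(c[0],th)[:1];print(th,q,[onz(c,k["centre"],z) for k in q])
E
```

```text
time: 10.7
ee_pos: [0.5336, 0.1346, 0.2593]
ee_rot: [[-0.412, 0.911, 0.008], [0.911, 0.412, 0.001], [-0.002, 0.008, -1.0]]
contact_force: [0.1, 0.2, 1.0]
finger_gap: 0.998
[0.53357266 0.13459511 0.25928304] [[-0.41199221  0.91115408  0.00778876]
 [ 0.91118472  0.41199657  0.00111069]
 [-0.00219694  0.00755459 -0.99996905]]
lid_knob [{'centre': [316.6, 174.9], 'score': 0.64}] [array([0.53176771, 0.13415359, 0.089     ])]
lid [{'centre': [318.8, 158.3], 'score': 0.93}] [array([0.53436294, 0.13396766, 0.004     ])]
mat [] []
```

View pics/w7.png

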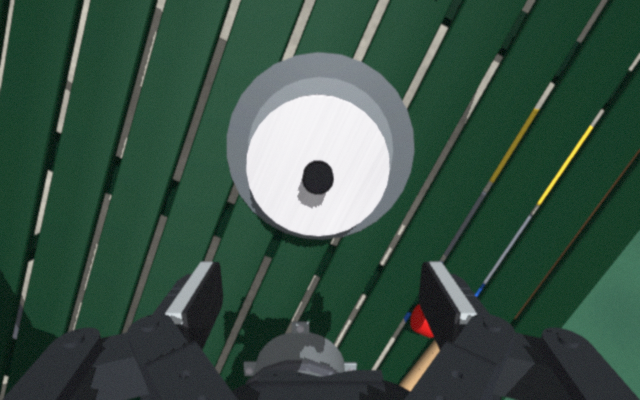

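```bash
python3 - <<'E'
from h import *
im=cv2.imread("pics/w7.png");hsv=cv2.cvtColor(im,cv2.COLOR_BGR2HSV)
m=((hsv[...,1]<60)&(hsv[...,2]>60)).astype(np.uint8);m[260:]=0
m=cv2.morphologyEx(m,cv2.MORPH_OPEN,np.ones((25,25)))
k=max(cv2.findContours(m,0,2)[0],key=cv2.contourArea)
e=cv2.fitEllipse(cv2.convexHull(k));print(e)
c=cam("wrist");print(onz(c,e[0],.004))
E
python3 -m pendant '[{"x":-0.03,"y":-0.002,"z":0,"spin":0,"grip":1},{"x":-0.1,"y":-0.008,"z":0,"spin":0,"grip":1},{"x":-0.18,"y":-0.015,"z":0,"spin":0,"grip":1},{"x":-0.26,"y":-0.022,"z":0,"spin":0,"grip":1},{"x":-0.34,"y":-0.029,"z":0,"spin":0,"grip":1},{"x":-0.42,"y":-0.036,"z":0,"spin":0,"grip":1},{"x":-0.5,"y":-0.043,"z":0,"spin":0,"grip":1},{"x":-0.57,"y":-0.048,"z":0,"spin":0,"grip":1},{"x":-0.61,"y":-0.051,"z":0,"spin":0,"grip":1},{"x":-0.628,"y":-0.053,"z":0,"spin":0,"grip":1},{"x":-0.628,"y":-0.053,"z":0,"spin":0,"grip":1},{"x":-0.628,"y":-0.053,"z":0,"spin":0,"grip":1}]' 90
python3 - <<'E'
from h import *
o=ctrl.get_obs();print(o["ee_pos"],o["ee_rot"],o["joint_pos"])
c=cam("wrist");cv2.imwrite("pics/w8.png",c[0]["pixels"])
np.savez("w8.npz",K=c[1],R=c[2],t=c[3])
for th,z in(("cap_mid",.1025),("bottle_rim",.105),("canister",0)):
    q=ctrl.tip_of(c[0],th)[:1];print(th,q,[onz(c,k["centre"],z) for k in q])
E
```

```text
((320.2125549316406, 144.76593017578125), (187.5775146484375, 190.2394256591797), 61.61060333251953)
[0.5237782  0.14929012 0.004     ]
time: 11.95
ee_pos: [0.6361, -0.1621, 0.2532]
ee_rot: [[-0.412, 0.911, -0.002], [0.911, 0.412, 0.001], [0.002, -0.001, -1.0]]
contact_force: [0.2, 0.8, -0.4]
finger_gap: 1.003
[ 0.63614234 -0.16209884  0.25322896] [[-4.11679532e-01  9.11326974e-01 -1.76316330e-03]
 [ 9.11327277e-01  4.11681523e-01  9.58294989e-04]
 [ 1.59918182e-03 -1.21230837e-03 -9.99997986e-01]] [-3.40580577e-01  5.22087108e-01  1.23025578e+00  3.19430170e-04
  1.39123177e+00 -7.64935732e-01]
cap_mid [{'centre': [320.2, 181.3], 'score': 0.8}] [array([ 0.63624855, -0.16207127,  0.1025    ])]
bottle_rim [] []
canister [{'centre': [323.4, 159.2], 'score': 0.9}] [array([ 0.6396908 , -0.16114509,  0.        ])]
```

View pics/w8.png

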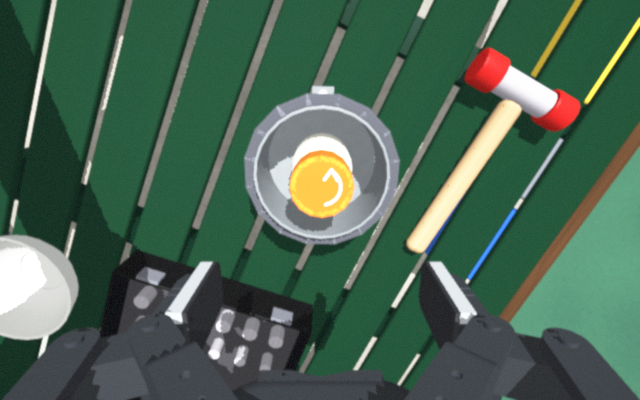

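Wrist: orange cap top at (322,184) with the canister rim at (322,168) round it; lid on the mat about 10–17 mm off centre. Descending toward the cap.

```bash
python3 -m pendant '[{"x":0,"y":0,"z":0.05,"spin":0,"grip":1},{"x":0,"y":0,"z":0.12,"spin":0,"grip":1},{"x":0,"y":0,"z":0.17,"spin":0,"grip":1},{"x":0,"y":0,"z":0.186,"spin":0,"grip":1},{"x":0,"y":0,"z":0.186,"spin":0,"grip":1},{"x":0,"y":0,"z":0.186,"spin":0,"grip":1}]' 90
python3 - <<'E'
from h import *
o=ctrl.get_obs();print(o["ee_pos"])
c=cam("wrist");cv2.imwrite("pics/w9.png",c[0]["pixels"])
z=np.load("w8.npz");c2=(None,z["K"],z["R"],z["t"])
def top(f):
    h=cv2.cvtColor(cv2.imread(f),cv2.COLOR_BGR2HSV)
    m=((h[...,0]>10)&(h[...,0]<30)&(h[...,1]>140)&(h[...,2]>200)).astype(np.uint8);m[:120]=0;m[265:]=0
    m=cv2.morphologyEx(m,cv2.MORPH_OPEN,np.ones((7,7)));m[:, :250]=0;m[:,400:]=0
    k=max(cv2.findContours(m,0,2)[0],key=cv2.contourArea)
    e=cv2.fitEllipse(cv2.convexHull(k));print(np.round(e[0],1),np.round(e[1],1));return e[0]
a=top("pics/w8.png");b=top("pics/w9.png")
print(tri([(c2,a),(c,b)]),onz(c2,a,.117),onz(c,b,.117))
q=ctrl.tip_of(c[0],"cap_mid")[:1];print(q,[onz(c,k["centre"],.1025) for k in q])
E
```

```text
time: 12.65
ee_pos: [0.6372, -0.1625, 0.1624]
ee_rot: [[-0.412, 0.911, 0.001], [0.911, 0.412, -0.0], [-0.001, 0.001, -1.0]]
contact_force: [0.8, -0.1, 0.7]
finger_gap: 1.001
[ 0.63717621 -0.16246239  0.16235039]
[320.9 184.2] [62.7 67.1]
[319.8 221.7] [90.2 97.7]
(array([ 0.63749848, -0.16299435,  0.10710451]), array([0.0001, 0.0001])) [ 0.63626283 -0.16055631  0.117     ] [ 0.63599024 -0.1593287   0.117     ]
[{'centre': [319.5, 217.5], 'score': 0.78}] [array([ 0.63698617, -0.16209268,  0.1025    ])]
```

View pics/w9.png

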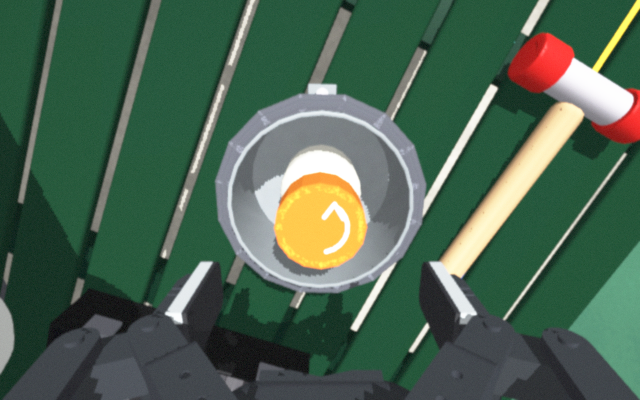

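```bash
python3 -m pendant '[{"x":0,"y":0,"z":0.04,"spin":0,"grip":1},{"x":0,"y":0,"z":0.08,"spin":0,"grip":1},{"x":0,"y":0,"z":0.11,"spin":0,"grip":1},{"x":0,"y":0,"z":0.135,"spin":0,"grip":1},{"x":0,"y":0,"z":0.145,"spin":0,"grip":1},{"x":0,"y":0,"z":0.145,"spin":0,"grip":1},{"x":0,"y":0,"z":0.145,"spin":0,"grip":1}]' 90
```

```text
time: 13.33
ee_pos: [0.6373, -0.1629, 0.0897]
ee_rot: [[-0.412, 0.911, 0.001], [0.911, 0.412, -0.0], [-0.001, 0.001, -1.0]]
contact_force: [-0.4, -1.2, 0.3]
finger_gap: 1.001
```

```bash
python3 -m pendant '[{"x":0,"y":0,"z":0,"spin":0,"grip":-1},{"x":0,"y":0,"z":0,"spin":0,"grip":-1},{"x":0,"y":0,"z":0,"spin":0,"grip":-1},{"x":0,"y":0,"z":0,"spin":0,"grip":-1},{"x":0,"y":0,"z":0,"spin":0,"grip":-1},{"x":0,"y":0,"z":0,"spin":0,"grip":-1}]' 90
python3 - <<'E'
from h import *
o=ctrl.get_obs();print(o["ee_pos"],o["finger_gap"],o["contact_force"],o["joint_pos"])
c=cam("wrist");cv2.imwrite("pics/w10.png",c[0]["pixels"])
E
```

```text
time: 13.83
ee_pos: [0.6372, -0.1629, 0.0896]
ee_rot: [[-0.412, 0.911, 0.001], [0.911, 0.412, -0.0], [-0.001, 0.001, -1.0]]
contact_force: [-1.7, -0.9, 6.8]
finger_gap: 0.613
[ 0.6371525  -0.16293922  0.08962982] 0.6129488073451727 [-1.72053739 -0.90057687  6.78684741] [-3.41103714e-01  6.87867689e-01  1.40090353e+00 -2.28726329e-05
  1.05148766e+00 -7.65687361e-01]
```

View pics/w10.png

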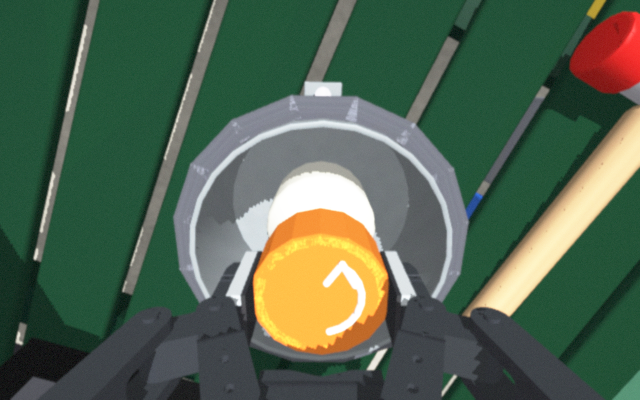

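Gripped: cap between the pads at (320,290), gap 52 mm. Pressing.

```bash
python3 -m pendant '[{"x":0,"y":0,"z":0.004,"spin":0,"grip":-1},{"x":0,"y":0,"z":0.008,"spin":0,"grip":-1},{"x":0,"y":0,"z":0.012,"spin":0,"grip":-1},{"x":0,"y":0,"z":0.012,"spin":0,"grip":-1},{"x":0,"y":0,"z":0.012,"spin":0,"grip":-1}]' 100
```

```text
time: 14.3
ee_pos: [0.6372, -0.1629, 0.0839]
ee_rot: [[-0.412, 0.911, 0.001], [0.911, 0.412, -0.0], [-0.001, 0.001, -1.0]]
contact_force: [-2.9, 0.0, 11.8]
finger_gap: 0.607
```

```bash
python3 -m pendant '[{"x":0,"y":0,"z":0.001,"spin":0,"grip":-1},{"x":0,"y":0,"z":0.001,"spin":-0.05,"grip":-1},{"x":0,"y":0,"z":0.001,"spin":-0.12,"grip":-1},{"x":0,"y":0,"z":0.001,"spin":-0.2,"grip":-1},{"x":0,"y":0,"z":0.001,"spin":-0.28,"grip":-1},{"x":0,"y":0,"z":0.001,"spin":-0.36,"grip":-1},{"x":0,"y":0,"z":0.001,"spin":-0.44,"grip":-1},{"x":0,"y":0,"z":0.001,"spin":-0.52,"grip":-1},{"x":0,"y":0,"z":0.001,"spin":-0.6,"grip":-1},{"x":0,"y":0,"z":0.001,"spin":-0.68,"grip":-1},{"x":0,"y":0,"z":0.001,"spin":-0.76,"grip":-1},{"x":0,"y":0,"z":0.001,"spin":-0.8,"grip":-1}]' 100
python3 - <<'E'
from h import *
o=ctrl.get_obs();print(o["ee_pos"],o["finger_gap"],o["contact_force"],o["ft_torque"],o["joint_pos"])
c=cam("wrist");cv2.imwrite("pics/w11.png",c[0]["pixels"])
E
```

```text
time: 15.3
ee_pos: [0.6378, -0.1631, 0.0837]
ee_rot: [[-0.871, 0.492, 0.003], [0.492, 0.871, -0.001], [-0.003, 0.001, -1.0]]
contact_force: [0.4, 1.1, 12.0]
finger_gap: 0.608
[ 0.637805   -0.1630613   0.08373314] 0.608296446359242 [ 0.40363587  1.14594347 11.97443316] [ 0.14411002 -0.06584711 -0.01060401] [-3.41017515e-01  6.95338977e-01  1.40457973e+00  1.38622859e-04
  1.03882761e+00 -1.39773260e+00]
```

View pics/w11.png

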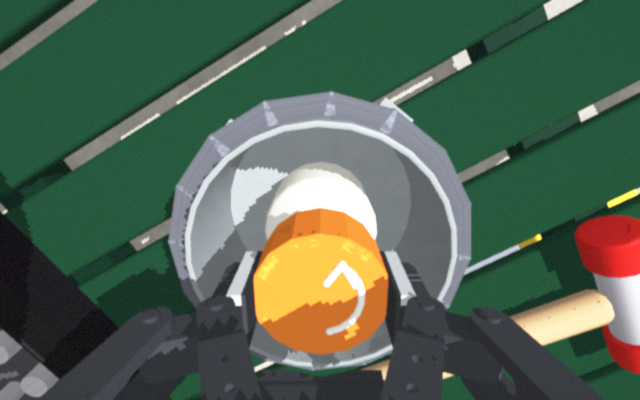

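The cap arrow keeps its place between the fingers, at (345,300), so the cap is turning with the gripper. Continuing the twist.

```bash
python3 -m pendant '[{"x":0,"y":0,"z":0.001,"spin":-0.06,"grip":-1},{"x":0,"y":0,"z":0.001,"spin":-0.14,"grip":-1},{"x":0,"y":0,"z":0.001,"spin":-0.22,"grip":-1},{"x":0,"y":0,"z":0.001,"spin":-0.3,"grip":-1},{"x":0,"y":0,"z":0.001,"spin":-0.38,"grip":-1},{"x":0,"y":0,"z":0.001,"spin":-0.46,"grip":-1},{"x":0,"y":0,"z":0.001,"spin":-0.54,"grip":-1},{"x":0,"y":0,"z":0.001,"spin":-0.62,"grip":-1},{"x":0,"y":0,"z":0.001,"spin":-0.7,"grip":-1},{"x":0,"y":0,"z":0.001,"spin":-0.7,"grip":-1},{"x":0,"y":0,"z":0.001,"spin":-0.7,"grip":-1}]' 100
python3 - <<'E'
from h import *
o=ctrl.get_obs();print(o["ft_torque"],o["joint_pos"])
c=cam("wrist");cv2.imwrite("pics/w12.png",c[0]["pixels"])
E
```

```text
time: 16.27
ee_pos: [0.6379, -0.1631, 0.0833]
ee_rot: [[-0.999, -0.032, 0.003], [-0.032, 0.999, -0.001], [-0.003, -0.001, -1.0]]
contact_force: [0.5, 0.6, 11.9]
finger_gap: 0.608
[ 0.07194    -0.01578566  0.10077195] [-3.41045495e-01  6.95922471e-01  1.40481114e+00  5.27586849e-05
  1.03781157e+00 -1.94432437e+00]
```

View pics/w12.png

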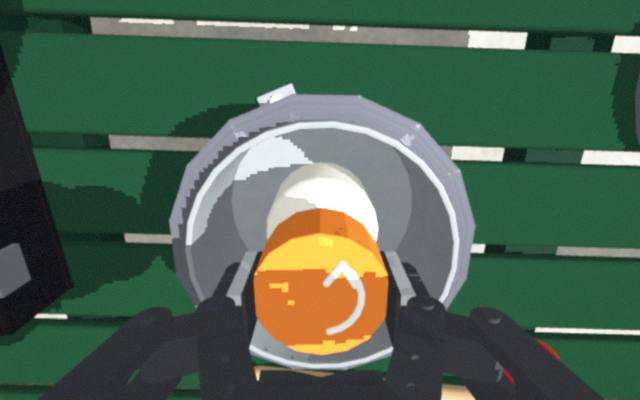

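Turned 1.18 rad with the cap arrow still fixed between the fingers. Lifting.

```bash
python3 -m pendant '[{"x":0,"y":0,"z":-0.01,"spin":0,"grip":-1},{"x":0,"y":0,"z":-0.03,"spin":0,"grip":-1},{"x":0,"y":0,"z":-0.05,"spin":0,"grip":-1},{"x":0,"y":0,"z":-0.08,"spin":0,"grip":-1},{"x":0,"y":0,"z":-0.11,"spin":0,"grip":-1},{"x":0,"y":0,"z":-0.14,"spin":0,"grip":-1},{"x":0,"y":0,"z":-0.16,"spin":0,"grip":-1},{"x":0,"y":0,"z":-0.166,"spin":0,"grip":-1},{"x":0,"y":0,"z":-0.166,"spin":0,"grip":-1},{"x":0,"y":0,"z":-0.166,"spin":0,"grip":-1},{"x":0,"y":0,"z":-0.166,"spin":0,"grip":-1},{"x":0,"y":0,"z":-0.166,"spin":0,"grip":-1}]'
python3 - <<'E'
from h import *
o=ctrl.get_obs();print(o["contact_force"],o["dq"].round(4))
S=cam("side");W=cam("wrist");T=cam("top")
for n,c in(("side",S),("wrist",W),("top",T)):
  cv2.imwrite(f"pics/{n}13.png",c[0]["pixels"])
  for th,z in(("cap_mid",.18),("lid_knob",.089)):
    print(n,th,[(k["centre"],k["score"],onz(c,k["centre"],z).round(3)) for k in ctrl.tip_of(c[0],th)[:1]])
cr=S[0]["pixels"][130:270,250:420];cv2.imwrite("pics/s13c.png",cv2.resize(cr,None,fx=4,fy=4,interpolation=2))
E
```

```text
time: 17.32
ee_pos: [0.6363, -0.1626, 0.1639]
ee_rot: [[-0.999, -0.032, -0.001], [-0.032, 0.999, 0.0], [0.001, 0.001, -1.0]]
contact_force: [-0.3, 1.4, 0.0]
finger_gap: 0.612
[-0.31294838  1.36615189  0.0198415 ] [-0.0008 -0.0043 -0.0037  0.0007  0.0009  0.001 ]
side cap_mid [([357.9, 203.9], 0.77, array([ 0.63 , -0.176,  0.18 ]))]
side lid_knob [([295.4, 184.6], 0.8, array([0.531, 0.153, 0.089]))]
wrist cap_mid [([320.5, 275.6], 0.81, array([ 0.633, -0.163,  0.18 ]))]
wrist lid_knob []
top cap_mid [([353.3, 166.4], 0.49, array([ 0.642, -0.168,  0.18 ]))]
top lid_knob [([262.2, 202.1], 0.58, array([0.536, 0.134, 0.089]))]
```

View pics/s13c.png

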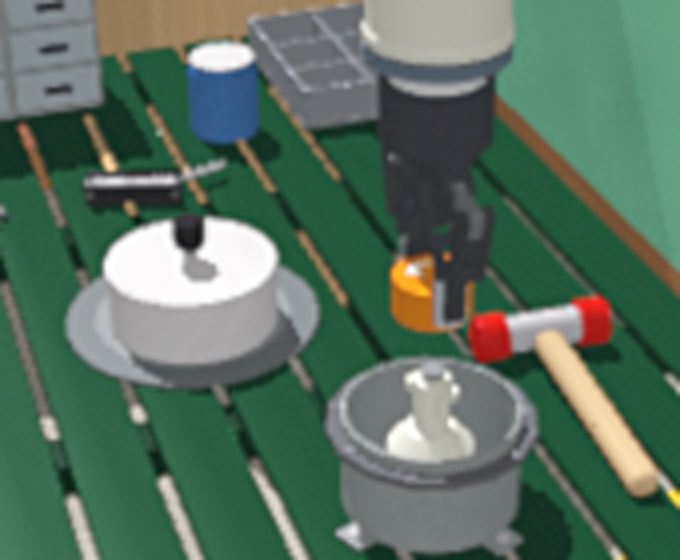

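View pics/wrist13.png

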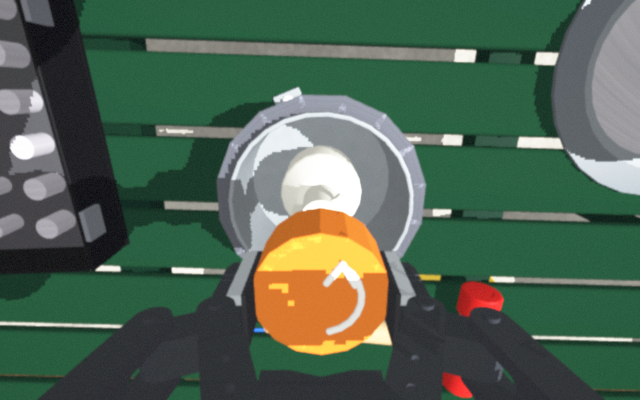

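```bash
python3 - <<'E'
from h import *
T=cam("top");S=cam("side")
print("cap",tri([(S,(357.9,203.9)),(T,(353.3,166.4))]))
for th,z in(("mat",.004),("lid",.062)):
    for q in ctrl.outline_of(T[0],th)[:1]:
        k=max(cv2.findContours(q["mask"].astype(np.uint8),0,2)[0],key=cv2.contourArea)
        e=cv2.fitEllipse(cv2.convexHull(k));print(th,q["score"],e,onz(T,e[0],z))
o=ctrl.get_obs();print(o["finger_gap"],o["ee_pos"],o["time"])
cv2.imwrite("pics/t14.png",cv2.resize(T[0]["pixels"][150:270,200:400],None,fx=4,fy=4))
E
```

```text
cap (array([ 0.63807367, -0.16754886,  0.17451774]), array([0.0047, 0.0047]))
mat 0.57 ((263.70269775390625, 204.3955535888672), (55.721031188964844, 58.5838508605957), 102.15021514892578) [0.53769061 0.13576639 0.004     ]
lid 0.55 ((266.2389221191406, 199.2028045654297), (30.82927131652832, 40.10579299926758), 114.88565826416016) [0.54917786 0.12217059 0.062     ]
0.6100119602610415 [ 0.63669139 -0.16276759  0.16479404] 17.9667
```

View pics/t14.png

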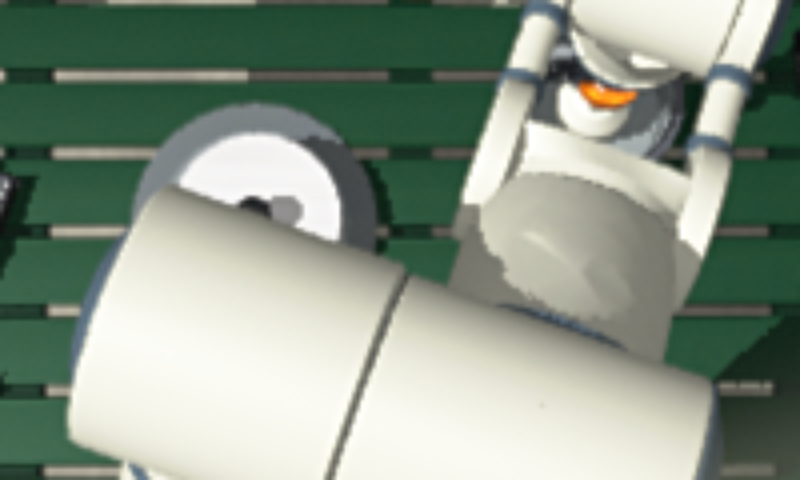

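The lid is fully inside the mat as far as the top view shows: its disc is centred about (255,220) in the crop and the mat about (255,225). The arm hides part of both. The cap is held and still, so I'm handing in.

```bash
python3 -c "
from plant import ctrl
print(ctrl.job_done())"
```

```text
the job is handed in; nothing more can be done
None
```

I handed the job in at about 18 s. The lid is on the mat, and the arm is holding the orange cap above the bottle. `job_done()` gave no verdict.

- **Lid:** I lifted it by the knob, set it on the mat knob up (6 N on touchdown) and let go. It stands about 10 mm from the mat's centre.
- **Cap:** I gripped it with 100 N and pressed it about 6 mm (12 N). I turned it 1.18 rad anticlockwise while pressed; the arrow on its top did not move between the fingers, so it did not slip. I then lifted it about 81 mm straight up.
- **At the end:** The gap reads 52 mm and the cap is upright over the neck. From the lift there is about 57 mm of air under it. The tools and the bowl were not touched.

**Checks that disagreed:**
- **Mat centre:** the estimates differed by up to 17 mm between the top view and a wrist picture taken with the arm still moving. Even the worst case keeps the lid within 40 mm of the centre and wholly on the mat.
- **Last lid check:** the arm partly hid the lid in the last top view, so that outline (lid 18 mm off the mat's centre) is unreliable. The side view shows the lid inside the mat.
- **Cap position:** the last side/top measurement put the cap's centre at about 175 mm, 5 mm off the axis, with rays 5 mm apart. The arm's pose gives about 177 mm.

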